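# Close the open bench trunking with its tongued cover

### The job

The trunking on the lab bench has an open section with a steel weight left standing in it. Lift the weight out and stand it upright in the green tray, then take the loose cover that fills the whole opening (the longer one), angle its tongue into the groove under the lip on the robot's side of the trunking and lower it, without letting it drop, until it lies flat and locked between groove and far wall. Leave the shorter cover, the bottle and the measuring cylinder where they are.

Things in the scene. Friction and masses are not known exactly. Their poses are not given: they have to be found in the camera images.
- trunk: Fixed aluminium bench trunking, 332 mm long (y), x = -63 to 52 mm, white fixed covers at both ends (top 44 mm up; end caps 50 mm), open for 128 mm in the middle (y = -64 to 64 mm). Origin: on the bench under the middle of the opening; z up, x from groove side (nearer the robot) to far wall. Channel floor 4 mm up. Two ledges 34 mm up carry the cover, near x = -58 to -39, far x = 37 to 45 mm.
- lip_edge (a point): Middle of the lip's edge over the groove, at the lip's underside: trunking x = -45 mm, 45 mm above the bench (lip 4 mm thick, top 49 mm). Under it the groove: floor is the near ledge 34 mm up (11 mm high), back at x = -58 mm (13 mm deep). With the cover tilted about 15 degrees its shoulder meets the lip when the tongue is about 11 mm in. Axes as the trunking's.
- far_wall (a point): Foot of the far wall's inner face at ledge height: trunking x = 45 mm, 34 mm up, mid-opening. Wall top 46 mm up, 6 mm thick. Lip edge to this wall is 90 mm, the cover 98 mm: the tongue must go under the lip first with the cover's far edge raised, then the cover is lowered. At home the tongue is 8 to 13 mm under the lip, the underside on both ledges.
- cover_long: The longer loose white cover, flat on the bench: 120 mm long (y), 98 mm deep (x) with tongue; body 84 mm deep, 10 mm thick; tongue 14 mm deep, 4 mm thick, along its whole -x edge, flush with the underside. Upright grip bar on top along y, at x = 7 mm: 60 mm long, 12 thick, 10 to 46 mm above the underside. Origin: centre of the 98 x 120 mm underside. 160 g +-30 %.
- cover_long_grip (a point): Point at which to grip the longer cover: in its grip bar (12 mm wide across x), mid-length, 34 mm above the underside, 7 mm to +x of the cover's origin, 56 mm from the tongue's tip; axes as the cover's.
- cover_long_tongue (a point): Middle of the tip edge of the longer cover's tongue, at the underside (cover x = -49 mm); axes as the cover's.
- cover_short_grip (a point): The shorter loose white cover, only 84 mm long (y), otherwise shaped as the longer one; it belongs elsewhere and stays put. Point in its grip bar, 34 mm above the underside, 56 mm from the tongue's tip.
- weight_mid (a point): Steel laboratory weight, 300 g +-20 %, 62 mm tall, standing in the open channel: disc foot 44 mm across, 24 mm high, stem 12 mm across, round knob 18 mm across from 40 to 62 mm above its foot. Point: on its axis, half-way up (31 mm).
- weight_knob (a point): Centre of the weight's knob, 51 mm above its foot: the place to grip it, 18 mm wide.
- tray: Pale green plastic tray, fixed, 130 x 150 mm outside (x, y), walls 4 mm thick, 22 mm high, inner floor 4 mm above the bench. Origin: centre of its underside. Three small steel weights, up to 32 mm above the bench, are fixed in a row along its +x side (x = 31 to 57 mm); the rest of the floor is free: x = -10 mm, y = 0 is a good place.
- bottle: Glass reagent bottle with blue cap, 66 mm across, 150 mm tall, loose, a bystander; origin at its foot.
- cylinder: Small glass measuring cylinder on a white foot 60 mm across, 160 mm tall, loose, a bystander; origin at its foot.
Not all that is in view belongs to the job. Of the things shaped like the part that bears weight_mid, the bare steel one is meant. What is shaped like the cover_long but red is not meant.

How it is judged:
By the outcome, as a careful person would: the job done as asked, in the order asked, and still so for the second after the job is handed in, with the robot touching nothing.
It also fails if it takes over 64 s, if anything falls off the work surface, if the arm or the gripper's body presses on something with over 40 N, if the wrist force passes 120 N, or if a joint passes its speed limit or range.

### The arm

A 7-joint arm with a two-finger parallel gripper is mounted at the origin on the work surface. World frame = base frame: x ahead of the robot, y to its left, z up, the work surface at z = 0. Lengths are in m, angles in rad, forces in N, time in s.
With the tool pointing down it reaches from about 0.4 to 0.9 m from the base axis. Payload 5.6 kg.
Tool frame: the origin (TCP) lies midway between the tips of the shut fingers; the grasp point (between the pads) lies 19 mm behind it; y points along the fingers, z is the direction in which the jaws open and shut, and the axes are right-handed (so a half turn about y gives the same grasp; the last joint's range is limited). The gripper opens to 92 mm and grips with 3 to 60 N. Pads are 20 mm wide; open, the fingers measure 128 mm over their backs; the gripper's body (75 mm by 189 mm) begins 69 mm behind the grasp point.
Start: joints at [-1.288, 0.468, -0.012, 1.603, 0.006, 1.071, -0.056], TCP at [0.208, 0.616, 0.215] pointing down, gripper open.
Joint ranges: [-2.53, 2.53], [-0.31, 2.02], [-1.57, 1.55], [0.28, 2.44], [-1.29, 4.43], [0.15, 1.84], [-2.92, 2.92]. Speed limits (rad/s): [2.57, 2.57, 3.14, 3.14, 3.14, 3.14, 3.14].

### API

Orientations are given as a 3x3 rotation matrix whose columns are the frame's x, y, z axes.
In Python, from station import env, effector, solver, viewer, workorder, search_frame, tip_of gives the robot as it stands. Calls block until the motion is done:
- env.reach(position, orientation): joint-space move of the TCP to a pose.
- env.movel(position, frame=None, rate=0.15): straight line of the TCP; frame=None keeps the orientation; rate is the mean speed in m/s.
- env.goto_joints(angles): joint-space move.
- effector.release() and effector.grasp(squeeze=None): open the fingers fully, or close them until they stop; squeeze is the grip in N (None keeps the last).
- env.pause(seconds).
- solver.inverse_kinematics(position, orientation): joint angles nearest the present ones, or None.
- env.sense(): the state.
- viewer.read_camera(name): name is "side" or "top" or "wrist"; returns (picture, depth): 400x640x3 uint8, red, green, blue; 400x640 float32, m along the optical axis (not along the pixel's ray), 0 where there is no reading.
- viewer.camera_info(name): a dict with "intrinsics" (3x3 intrinsics, pixels), "eye" and "rotation" of the camera in the world; the wrist camera has in their place "T_tool_cam" (4x4, takes a point from camera to tool coordinates, whose origin is the TCP and whose axes are the tool frame's). Camera axes: x right, y up, looking along -z (the intrinsics and any distortion apply to the point x, -y, -z); pixel columns grow to the right and rows downward; lengths in m; the calibration is good to about 2 mm. The wrist camera is an equidistant fisheye: a pixel r from the principal point sees the ray r / f radians off the axis. A picture is of the moment at which its call begins: read the wrist's pose just before it. camera_info takes no time and is no camera call.
A pose or a line that the arm cannot do raises env.PlanningError and nothing moves.
- workorder.finish_job(): hands the job in, once; it reports no verdict.
Trained networks look in the newest picture that a camera, given by its name, has taken for a name from the list of things; names that differ only in an ending like _2 or _b are one class to them, and where a whole thing is asked for, a point or a joint stands for the part that bears it (a point fixed in the world has none). Each returns a list of dicts, best first, with "score" (0 to 1); they miss things now and then, are a little off and sometimes report something else, mostly with a low value. They report only what shows in the picture. A call takes as long as a camera call. They do not tell look-alikes from the thing itself.
- search_frame(camera, name): "at" ([x, y, z] in m, in world coordinates, good to about 4 mm: the middle of the surface that is visible of it).
- tip_of(camera, name): "at" ([x, y, z] in m, in world coordinates, good to about 4 mm: a listed point, or the origin of a listed thing).
The state is a dict: "t": time; "joint_positions": joint angles; "joint_velocities": joint speeds; "tau": joint torques, N m; "ee_pos": TCP position; "tcp_rot": TCP orientation; "wrist_force": force on the tool from outside, world axes, zero at the start; "moment": the same for the moment, N m; "gripper_width": finger opening in m.
Only numpy, scipy, OpenCV 4.12 (cv2) and the standard library are available. Lean on these libraries where they do the work, as an engineer would, in place of code of your own. Each camera call takes 0.05 s, during which the arm holds its last target.

## Working session

There is one attempt and no reset: what is moved stays moved. The work goes in short steps, each a Python script; the robot and the scene stay as the last script left them, time stands still between calls to the robot, and variables do not carry over. Pictures are saved under pics/ and viewed, and the job is handed in when it is done.

```bash
ls; mkdir -p pics; python3 - <<'E'
from station import env, effector, solver, viewer, workorder, search_frame, tip_of
import cv2, numpy as np
s=env.sense(); print(s['t'],s['ee_pos'],s['tcp_rot'],s['gripper_width'],s['wrist_force'])
for c in ["side","top"]:
    p,d=viewer.read_camera(c); cv2.imwrite(f'pics/{c}0.png',p[:,:,::-1]); np.save(f'{c}0.npy',d)
    print(c,{k:np.round(v,4).tolist() if not isinstance(v,str) else v for k,v in viewer.camera_info(c).items()})
    for n in ["trunk","cover_long","weight_mid","tray","bottle","cylinder"]:
        print(c,n,[(np.round(r['at'],3).tolist(),round(r['score'],2)) for r in tip_of(c,n)][:4])
print(viewer.camera_info('wrist'))
print(env.sense()['t'])
E
```

```text
pics
0.0 [0.2079213  0.61522663 0.2136665 ] [[ 9.47382588e-01 -3.98594920e-04  3.20103224e-01]
 [-3.20103428e-01 -1.70319313e-03  9.47381071e-01]
 [ 1.67576329e-04 -9.99998470e-01 -1.74116711e-03]] 0.0918829848627065 [-0.26146454  0.79783049 -0.4960332 ]
side {'intrinsics': [[409.5741, 0.0, 315.8788], [0.0, 409.5741, 202.9281], [0.0, 0.0, 1.0]], 'eye': [0.5228, -0.7287, 0.9645], 'rotation': [[0.9976, 0.0587, -0.0358], [-0.068, 0.7611, -0.6451], [-0.0106, 0.646, 0.7632]]}
side trunk [([0.66, -0.052, 0.003], 0.68), ([0.574, -0.365, 0.001], 0.49)]
side cover_long [([0.365, 0.44, -0.005], 0.86), ([0.413, 0.253, 0.0], 0.66)]
side weight_mid [([0.658, -0.053, 0.034], 0.79), ([0.796, 0.168, 0.03], 0.78)]
side tray [([0.449, 0.025, -0.001], 0.63)]
side bottle [([0.576, -0.368, 0.001], 0.73)]
side cylinder []
top {'intrinsics': [[439.8172, 0.0, 330.2001], [0.0, 439.8172, 201.0799], [0.0, 0.0, 1.0]], 'eye': [0.4032, 0.0188, 1.4146], 'rotation': [[-0.0009, 0.9934, -0.1143], [-1.0, -0.0014, -0.0043], [-0.0045, 0.1143, 0.9934]]}
top trunk [([0.666, -0.05, -0.002], 0.56)]
top cover_long [([0.368, 0.441, -0.003], 0.97), ([0.413, 0.257, -0.002], 0.74), ([0.56, 0.364, -0.004], 0.18)]
top weight_mid [([0.795, 0.175, 0.029], 0.72), ([0.665, -0.045, 0.037], 0.57)]
top tray [([0.445, 0.022, -0.0], 0.91)]
top bottle [([0.576, -0.366, 0.002], 0.78)]
top cylinder [([0.559, 0.367, -0.003], 0.6)]
{'intrinsics': array([[309.70691629,   0.        , 322.93917839],
       [  0.        , 309.70691629, 204.38645482],
       [  0.        ,   0.        ,   1.        ]]), 'T_tool_cam': array([[-1.96653512e-04, -9.57715336e-01, -2.87717391e-01,
        -8.09956430e-02],
       [ 3.27945493e-04,  2.87717320e-01, -9.57715321e-01,
        -1.69644648e-01],
       [ 9.99999927e-01, -2.82693704e-04,  2.57497807e-04,
        -6.62284283e-04],
       [ 0.00000000e+00,  0.00000000e+00,  0.00000000e+00,
         1.00000000e+00]])}
0.7
```

View pics/top0.png

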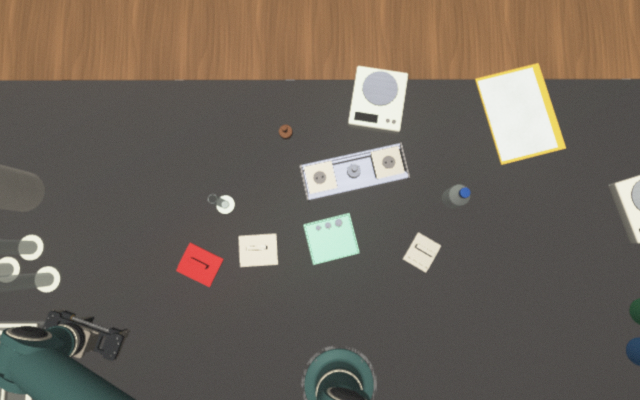

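View pics/side0.png

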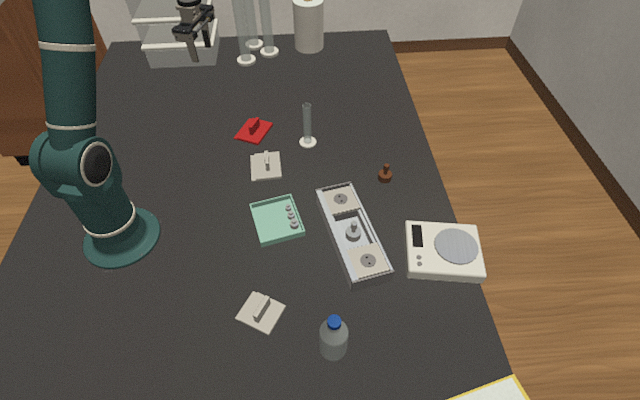

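```bash
cat > h.py <<'E'
import numpy as np, cv2
from station import env, effector, solver, viewer, workorder, search_frame, tip_of
def backproj(ci,uv,d):
    K=np.array(ci['intrinsics']); uv=np.atleast_2d(uv)
    x=(uv[:,0]-K[0,2])/K[0,0]; y=(uv[:,1]-K[1,2])/K[1,1]
    pc=np.stack([x*d,-y*d,-np.ones_like(x)*d],1)
    return pc@np.array(ci['rotation']).T+np.array(ci['eye'])
def onplane(ci,uv,z):
    K=np.array(ci['intrinsics']); uv=np.atleast_2d(np.float64(uv))
    r=np.stack([(uv[:,0]-K[0,2])/K[0,0],-(uv[:,1]-K[1,2])/K[1,1],-np.ones(len(uv))],1)@np.array(ci['rotation']).T
    e=np.array(ci['eye']); return e+r*((z-e[2])/r[:,2])[:,None]
E
python3 - <<'E'
from h import *
im=cv2.imread('pics/top0.png'); ci=viewer.camera_info('top')
a=cv2.resize(im[225:280,170:285],None,fx=6,fy=6,interpolation=cv2.INTER_CUBIC)
b=cv2.resize(im[225:280,395:450],None,fx=6,fy=6,interpolation=cv2.INTER_CUBIC)
top=np.zeros((330,790,3),np.uint8); top=np.hstack([a[:, 330:],b]); 
c=cv2.resize(im[135:270,295:415],None,fx=4,fy=4,interpolation=cv2.INTER_CUBIC)
cv2.imwrite('pics/cropA.png',top); cv2.imwrite('pics/cropB.png',c)
hsv=cv2.cvtColor(im,cv2.COLOR_BGR2HSV)
m=((hsv[:,:,2]>140)&(hsv[:,:,1]<40)).astype(np.uint8)
n,l,st,ce=cv2.connectedComponentsWithStats(m)
for i in range(1,n):
    if 300<st[i,4]<3000:
        ys,xs=np.where(l==i); P=onplane(ci,np.stack([xs,ys],1),0.01)[:,:2]
        r=cv2.minAreaRect((P*1000).astype(np.float32)); print(ce[i],st[i],r)
E
```

```text
[378.548583    97.63495277] [ 348   66   60   66 2964] ((906.4171142578125, -132.48995971679688), (174.68980407714844, 202.91603088378906), 80.88319396972656)
[630.59118236 202.05210421] [614 175  26  69 998] ((541.9734497070312, -922.7947998046875), (80.0103530883789, 219.4058380126953), 85.37165832519531)
[330.78206725 238.96762142] [ 306  216   50   47 1606] ((443.1630859375, 22.89881134033203), (120.89456176757812, 138.73187255859375), 13.873126029968262)
[257.65539452 249.76811594] [ 238  233   40   35 1242] ((409.7152099609375, 255.65821838378906), (101.78004455566406, 123.20152282714844), 3.731966257095337)
[421.62400906 251.91392978] [403 232  38  41 883] ((402.34014892578125, -264.821044921875), (86.6219711303711, 101.67347717285156), 59.35734176635742)
[ 30.81070746 247.08221797] [ 19 234  25  27 523] ((418.4056091308594, 977.6914672851562), (77.13917541503906, 82.28764343261719), 80.24314880371094)
[  8.88101266 267.82025316] [  0 256  20  26 395] ((352.2962951660156, 1041.564208984375), (78.65238189697266, 60.242496490478516), 4.868639945983887)
[ 47.25800377 278.83050847] [ 36 266  24  27 531] ((318.555419921875, 918.4036865234375), (82.14527893066406, 72.78765869140625), 3.989989757537842)
```

View pics/cropA.png

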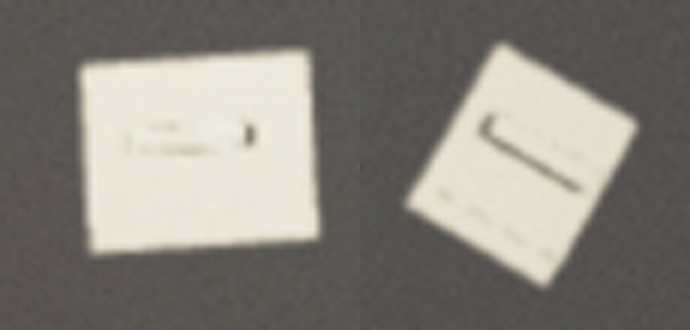

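View pics/cropB.png

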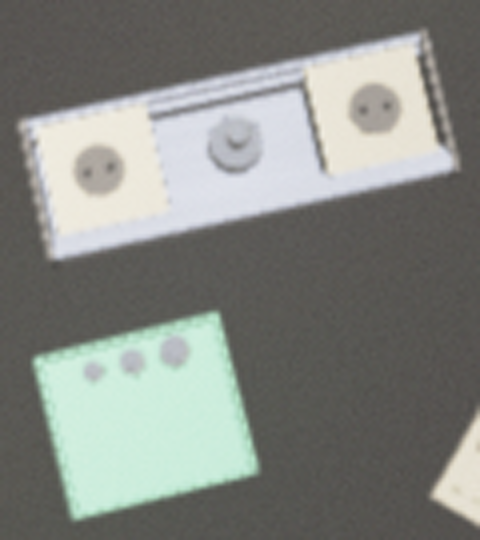

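Covers: red at (200,264) is excluded. The white one at (258,250) measures 102×123 mm, so it is the long cover. The white one at (422,252) measures 87×102 mm, so it is the short one. Weights: the bare steel one in the channel at (354,171) is meant; the brown one at (286,131) is a decoy.

Next I move above the opening for a close wrist look. The jaws go diagonally, because 128 mm over the finger backs does not fit straight in the opening.

```bash
cat >> h.py <<'E'
def Rjaw(yaw):  # tool down, jaw axis (tool z) at world yaw
    z=np.array([np.cos(yaw),np.sin(yaw),0]); y=np.array([0,0,-1.]); return np.stack([np.cross(y,z),y,z],1)
def wristpose(s=None):
    s=s or env.sense(); T=np.eye(4); T[:3,:3]=s['tcp_rot']; T[:3,3]=s['ee_pos']
    return T@np.array(viewer.camera_info('wrist')['T_tool_cam'])
def wray(uv,T):
    K=np.array(viewer.camera_info('wrist')['intrinsics']); uv=np.atleast_2d(np.float64(uv))
    q=np.stack([(uv[:,0]-K[0,2])/K[0,0],(uv[:,1]-K[1,2])/K[1,1]],1); r=np.linalg.norm(q,axis=1)+1e-12
    d=np.stack([np.sin(r)*q[:,0]/r,-np.sin(r)*q[:,1]/r,-np.cos(r)],1); return d
def wplane(uv,T,z):
    d=wray(uv,T)@T[:3,:3].T; return T[:3,3]+d*((z-T[2,3])/d[:,2])[:,None]
def wdepth(uv,dep,T):
    d=wray(uv,T); d=d/(-d[:,2:3]); return (d*np.asarray(dep)[:,None])@T[:3,:3].T+T[:3,3]
def wproj(P,T):
    K=np.array(viewer.camera_info('wrist')['intrinsics']); c=(np.atleast_2d(P)-T[:3,3])@T[:3,:3]
    q=np.stack([c[:,0],-c[:,1]],1); n=np.linalg.norm(q,axis=1)+1e-12; th=np.arctan2(n,-c[:,2])
    return q/n[:,None]*(th*K[0,0])[:,None]+K[:2,2]
E
python3 - <<'E'
from h import *
r=np.radians
for base in (15.6+90+30,15.6+90-30):
  for k in (0,180):
    q=solver.inverse_kinematics([0.663,-0.05,0.27],Rjaw(r(base+k)))
    print(base,k,None if q is None else np.round(q,2))
for k in (0,180):
    q=solver.inverse_kinematics([0.41,0.256,0.27],Rjaw(r(3.7+k))); print('cov',k,None if q is None else np.round(q,2))
    q=solver.inverse_kinematics([0.66,-0.05,0.15],Rjaw(r(15.6+k))); print('tr',k,None if q is None else np.round(q,2))
E
```

```text
135.6 0 [-0.21  0.45  0.33  1.52 -0.15  1.19  2.51]
135.6 180 [-0.49  0.52  0.76  1.54 -0.37  1.23 -0.45]
75.6 0 [-0.36  0.48  0.56  1.53 -0.27  1.21  1.56]
75.6 180 [-0.59  0.58  0.94  1.55 -0.48  1.26 -1.41]
cov 0 [-0.97  0.12  0.38  1.96 -0.05  1.08 -0.51]
tr 0 [-0.38  0.6   0.58  1.66 -0.38  1.    0.6 ]
cov 180 [-0.5   0.13 -0.14  1.93  0.02  1.08  2.56]
tr 180 [-0.75  0.98  1.34  1.68 -0.99  1.32 -2.09]
```

```bash
python3 - <<'E'
from h import *
r=np.radians
def snap(tag):
    s=env.sense(); T=wristpose(s); p,d=viewer.read_camera('wrist')
    cv2.imwrite(f'pics/{tag}.png',p[:,:,::-1]); np.savez(f'{tag}.npz',T=T,d=d); return T
env.reach([0.40,0.256,0.24],Rjaw(r(3.7))); snap('wcov')
print(env.sense()['t'])
for n in ['cover_long','cover_long_grip','cover_long_tongue']: print(n,[(np.round(q['at'],4).tolist(),round(q['score'],2)) for q in tip_of('wrist',n)][:3])
env.reach([0.663,-0.05,0.26],Rjaw(r(75.6))); snap('wtr')
for n in ['trunk','lip_edge','far_wall','weight_mid','weight_knob','tray']: print(n,[(np.round(q['at'],4).tolist(),round(q['score'],2)) for q in tip_of('wrist',n)][:3])
print(env.sense()['t'])
E
```

```text
2.2583
cover_long [([0.4084, 0.2576, 0.0014], 0.96), ([0.3663, 0.4357, 0.0026], 0.63)]
cover_long_grip [([0.3695, 0.4373, 0.034], 0.67), ([0.4193, 0.258, 0.0331], 0.58)]
cover_long_tongue [([0.3612, 0.2516, -0.0004], 0.72), ([0.4511, 0.0214, -0.0043], 0.62), ([0.3196, 0.4631, 0.004], 0.58)]
trunk [([0.6678, -0.0481, -0.0023], 0.68)]
lip_edge [([0.6203, -0.0579, 0.0462], 0.65)]
far_wall [([0.7096, -0.0383, 0.0325], 0.58)]
weight_mid [([0.6665, -0.0491, 0.0353], 0.95), ([0.7904, 0.1717, 0.0358], 0.68), ([0.4492, 0.024, -0.0013], 0.39)]
weight_knob [([0.7938, 0.1722, 0.0505], 0.91), ([0.6658, -0.0478, 0.057], 0.89)]
tray [([0.4484, 0.0198, 0.0002], 0.73)]
4.5333
```

View pics/wcov.png

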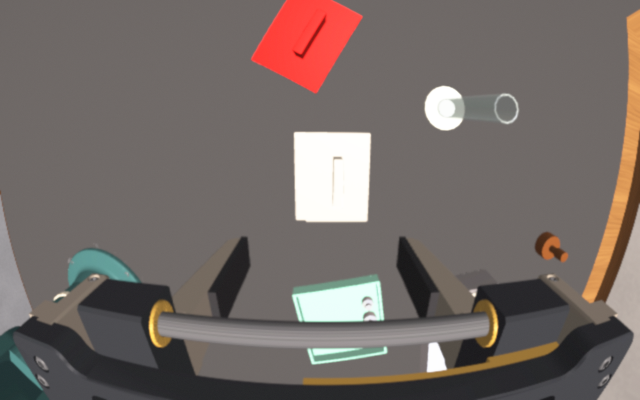

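View pics/wtr.png

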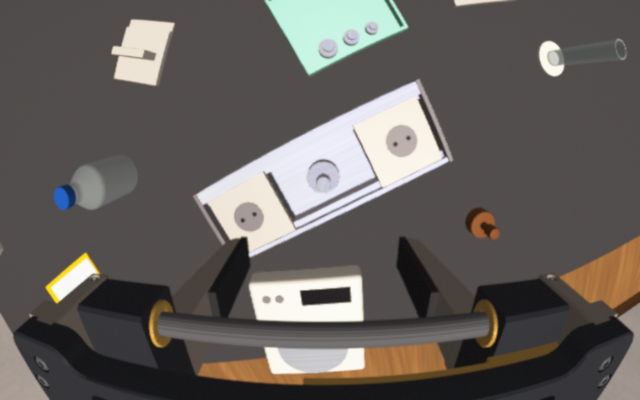

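```bash
python3 - <<'E'
from h import *
v,u=np.mgrid[0:400,0:640]; uv=np.stack([u.ravel(),v.ravel()],1)
def cloud(tag):
    z=np.load(tag+'.npz'); d=z['d'].ravel(); P=wdepth(uv,d,z['T']); P[d<=0]=np.nan; return P,z['T']
def rect(P):
    r=cv2.minAreaRect((P[:,:2]*1000).astype(np.float32)); return np.round(r[0],1),np.round(r[1],1),round(r[2],2)
P,T=cloud('wtr')
near=np.hypot(P[:,0]-.663,P[:,1]+.05)<.2
fl=P[(P[:,2]<.02)&near&(uv[:,1]<230)]; print('bench z',np.percentile(fl[:,2],[5,50,95]))
t=P[near&(P[:,2]>.025)&(P[:,2]<.058)&(uv[:,1]<255)]; print('trunk',len(t),rect(t))
# robust: yaw search w/ percentiles
for a in np.arange(10,22,1.0):
    c,s=np.cos(np.radians(a)),np.sin(np.radians(a)); X=t[:,0]*c+t[:,1]*s; Y=-t[:,0]*s+t[:,1]*c
    print(a,np.round(np.ptp(np.percentile(X,[0.5,99.5])),4),np.round(np.ptp(np.percentile(Y,[.5,99.5])),4))
im=cv2.imread('pics/wtr.png'); k=cv2.resize(im[70:260,185:465],None,fx=2.8,fy=2.8,interpolation=cv2.INTER_CUBIC); cv2.imwrite('pics/wtrc.png',k)
kn=P[near&(P[:,2]>.058)&(uv[:,1]<230)]; print('knob',len(kn),kn.min(0),kn.max(0),kn.mean(0))
P,T=cloud('wcov')
near=np.hypot(P[:,0]-.41,P[:,1]-.256)<.09
fl=P[(P[:,2]<.006)&near]; print('bench z',np.percentile(fl[:,2],[5,50,95]))
c=P[near&(P[:,2]>.006)&(P[:,2]<.015)];print('body',len(c),rect(c),np.median(c[:,2]))
b=P[near&(P[:,2]>.03)];print('bar',len(b),rect(b),b.mean(0),b[:,2].max())
im=cv2.imread('pics/wcov.png'); k=cv2.resize(im[115:235,280:385],None,fx=5,fy=5,interpolation=cv2.INTER_CUBIC); cv2.imwrite('pics/wcovc.png',k)
E
```

```text
bench z [-0.00170067 -0.00012473  0.00471673]
trunk 16555 (array([612. , -61.9]), array([210.4, 333.3]), 12.67)
10.0 0.2093 0.3282
11.0 0.2062 0.328
12.0 0.2034 0.3278
13.0 0.2017 0.3276
14.0 0.2015 0.3271
15.0 0.2018 0.3268
16.0 0.2019 0.3268
17.0 0.2021 0.3267
18.0 0.2027 0.3269
19.0 0.203 0.3269
20.0 0.2034 0.3271
21.0 0.2038 0.3271
knob 179 [ 0.65539213 -0.05858867  0.05887073] [ 0.67243041 -0.04081364  0.06786652] [ 0.66365844 -0.04965527  0.06486245]
bench z [-0.00166567 -0.00025514  0.00373187]
body 5047 (array([418.8, 255.6]), array([ 85.1, 120.9]), 3.2) 0.009598102724225788
bar 53531 (array([408.3, 257.3]), array([175.4,  65.8]), 3.91) [0.4049868  0.27772737 0.34176736] 0.3721457661449107
```

View pics/wtrc.png

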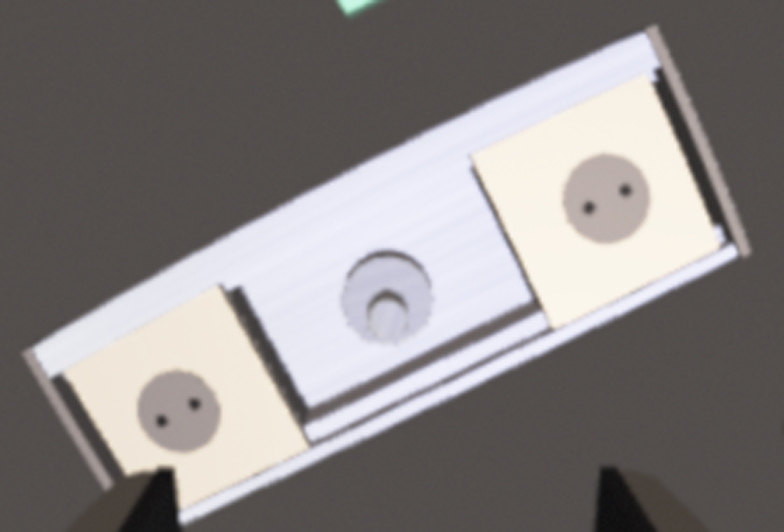

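View pics/wcovc.png

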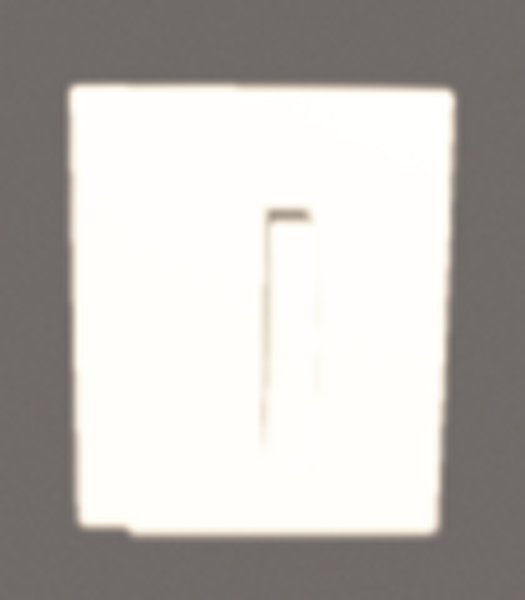

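```bash
python3 - <<'E'
from h import *
v,u=np.mgrid[0:400,0:640]; uv=np.stack([u.ravel(),v.ravel()],1)
def cloud(tag):
    z=np.load(tag+'.npz'); d=z['d'].ravel(); P=wdepth(uv,d,z['T']); P[d<=0]=np.nan; return P,z['T']
def rect(P):
    r=cv2.minAreaRect((P[:,:2]*1000).astype(np.float32)); return np.round(r[0],1),np.round(r[1],1),round(r[2],2)
P,T=cloud('wcov')
near=np.hypot(P[:,0]-.41,P[:,1]-.256)<.09
b=P[near&(P[:,2]>.03)&(P[:,2]<.055)];print('bar',len(b),rect(b),b.mean(0),b[:,2].max())
P,T=cloud('wtr')
c0=np.array([.665,-.05]); 
def loc(P,c,a):
    ca,sa=np.cos(a),np.sin(a); X=P[:,:2]-c; return np.stack([X[:,0]*ca+X[:,1]*sa,-X[:,0]*sa+X[:,1]*ca],1)
L=loc(P,c0,np.radians(15)); ok=(abs(L[:,0])<.085)&(abs(L[:,1])<.19)&(uv[:,1]<250)
t=P[ok&(P[:,2]>.03)&(P[:,2]<.053)]
from scipy.ndimage import median_filter
for a in (13,14,15,16,17):
    X=loc(t,c0,np.radians(a)); print(a,rect(t), np.round(np.percentile(X,[.3,99.7],axis=0)*1000,1).ravel())
# per-y slices: x extents of lip (z 47-52), near edge, lip edge
a=np.radians(15); L=loc(P,c0,a)
for y in np.arange(-.15,.16,.02):
    m=ok&(abs(L[:,1]-y)<.004)
    hi=m&(P[:,2]>.0465)&(P[:,2]<.053); q=L[hi,0]
    al=m&(P[:,2]>.02)&(P[:,2]<.055); w=L[al,0]
    q=q[q<0]
    print(round(y,3), 'lip',np.round([q.min()*1e3,q.max()*1e3],1) if len(q)>3 else None,'all',np.round([w.min()*1e3,w.max()*1e3],1) if len(w) else None)
E
```

```text
bar 512 (array([418.2, 255.2]), array([12. , 60.2]), 4.18) [0.41772314 0.25663274 0.04544005] 0.04753256559850616
13 (array([658.4, -51.5]), array([115.2, 333.3]), 12.6) [ -63.7 -164.1   49.8  165. ]
14 (array([658.4, -51.5]), array([115.2, 333.3]), 12.6) [ -65.6 -163.6   51.7  165.3]
15 (array([658.4, -51.5]), array([115.2, 333.3]), 12.6) [ -67.8 -163.1   53.9  165.7]
16 (array([658.4, -51.5]), array([115.2, 333.3]), 12.6) [ -70.1 -162.6   56.4  166.2]
17 (array([658.4, -51.5]), array([115.2, 333.3]), 12.6) [ -72.5 -162.2   58.6  166.7]
-0.15 lip [-69.5 -51.6] all [-69.5   9.1]
-0.13 lip [-68.6 -51.9] all [-69.3  39.3]
-0.11 lip [-67.4 -51. ] all [-68.6  44.9]
-0.09 lip [-67.6 -50.3] all [-67.6  46.1]
-0.07 lip [-66.2 -49.1] all [-66.5  47. ]
-0.05 lip [-65.1 -47.8] all [-66.2  48.6]
-0.03 lip [-65.3 -47.5] all [-65.3  48.8]
-0.01 lip [-64.  -46.5] all [-64.   49.7]
0.01 lip [-62.7  -0.7] all [-63.2  50.2]
0.03 lip [-62.6 -44.8] all [-62.6  51.5]
0.05 lip [-60.9 -43.9] all [-61.1  52.2]
0.07 lip [-60.8 -43.1] all [-60.8  53.7]
0.09 lip [-59.3 -42.6] all [-59.6  53.2]
0.11 lip [-58.2 -41.6] all [-58.4  54.8]
0.13 lip [-58.  -40.8] all [-58.   54.8]
0.15 lip [-57.4 -40.6] all [-57.9  55.9]
```

Measurements:
- **Trunking:** yaw is 12.6°, the rectangle is 115.2×333.3 mm (115×332 expected), and the origin is at (0.6638, −0.0503).
- **Steel knob:** at (0.6637, −0.0497), top at z = 0.067 (0.066 expected).
- **Long cover:** the bar is at (0.4188, 0.2556), yaw 3.2°. The body is 85×121 mm, and the tongue faces the robot.

Now I take the weight.

```bash
python3 - <<'E'
from h import *
r=np.radians
def snap(tag):
    s=env.sense(); T=wristpose(s); p,d=viewer.read_camera('wrist')
    cv2.imwrite(f'pics/{tag}.png',p[:,:,::-1]); np.savez(f'{tag}.npz',T=T,d=d); return T
R=Rjaw(r(72.6)); x,y=.6638,-.0500
env.reach([x,y,.12],R); s=env.sense(); print(s['ee_pos'],s['wrist_force'])
env.movel([x,y,.037],R,rate=.12); s=env.sense(); print(s['t'],s['ee_pos'],s['wrist_force'])
effector.grasp(30); s=env.sense(); print(s['t'],s['gripper_width'],s['wrist_force'])
env.movel([x,y,.137],R,rate=.15); s=env.sense(); print(s['t'],s['gripper_width'],s['wrist_force'],s['ee_pos'])
snap('held'); p,d=viewer.read_camera('side'); cv2.imwrite('pics/held_s.png',cv2.resize(p[150:290,230:430,::-1],None,fx=3.5,fy=3.5))
E
```

```text
[ 0.66474194 -0.05031394  0.12105278] [-0.28006145  0.36905187  0.90427759]
5.9917 [ 0.66453078 -0.050177    0.03784128] [ 0.61628617 -1.01104376 -0.65549335]
7.1083 0.017287719509883174 [ 0.23402588  0.34962225 -0.96905039]
7.925 0.017220008431521334 [-0.27199404 -1.06598749 -3.29074182] [ 0.66289608 -0.04980055  0.13591843]
```

View pics/held_s.png

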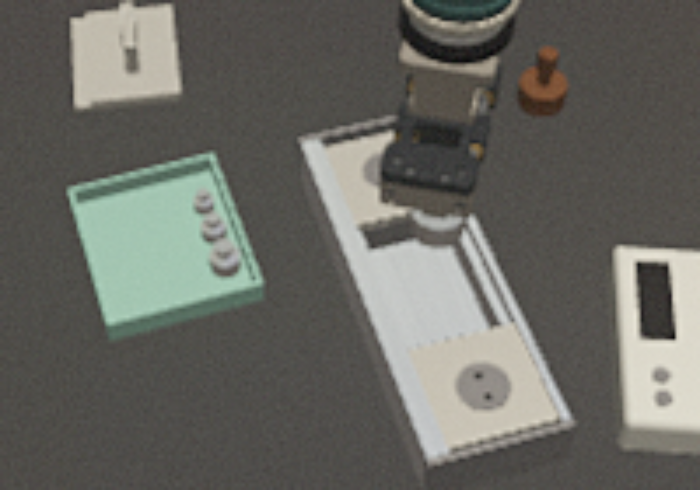

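View pics/held.png

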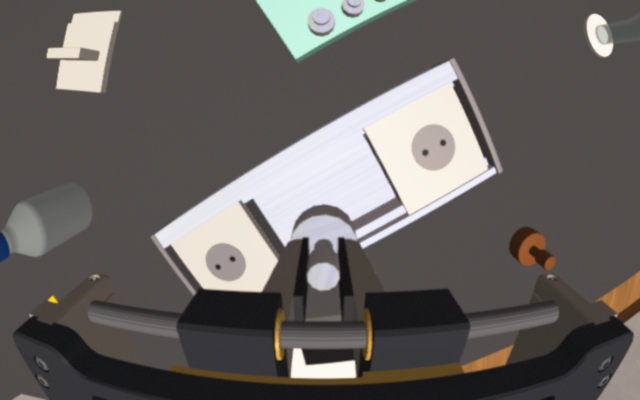

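```bash
python3 - <<'E'
from h import *
r=np.radians
R=Rjaw(r(72.6)); x,y=.437,.020
q=solver.inverse_kinematics([x,y,.15],R); print(np.round(q,2))
env.movel([x,y,.137],R,rate=.25); print(env.sense()['t'],env.sense()['gripper_width'])
env.movel([x,y,.050],R,rate=.12); env.pause(.1)
f0=np.mean([env.sense()['wrist_force'][2] for _ in range(1)])
z=.046
while True:
    env.movel([x,y,z],R,rate=.03); env.pause(.05); s=env.sense(); print(z,s['ee_pos'].round(4),s['wrist_force'].round(1))
    if s['wrist_force'][2]>f0+2.5 or z<=.0365: break
    z-=.002 if z>.041 else .001
effector.release(); env.pause(.1); s=env.sense(); print(s['t'],s['gripper_width'],s['wrist_force'])
env.movel([x,y,.15],R,rate=.2)
T=wristpose(); p,d=viewer.read_camera('wrist'); cv2.imwrite('pics/placed.png',p[:,:,::-1]); np.savez('placed.npz',T=T,d=d)
print(env.sense()['t'])
E
```

```text
[-0.56  0.2   0.49  2.19 -0.14  0.78  1.29]
9.125 0.016760485246716226
0.046 [0.437  0.02   0.0461] [ 0.4  0.1 -3.4]
0.044 [0.437  0.02   0.0439] [-1.4 -0.2 -2.9]
0.041999999999999996 [0.4369 0.02   0.0419] [ 0.7  0.5 -3.5]
0.039999999999999994 [0.4369 0.02   0.0399] [-0.1  0.8 -3. ]
0.03899999999999999 [0.437 0.02  0.039] [ 0.5  0.  -3.5]
0.03799999999999999 [0.437 0.02  0.038] [-0.8 -0.8 -3.4]
0.03699999999999999 [0.437 0.02  0.037] [ 0.5 -0.3 -2.6]
0.03599999999999999 [0.4372 0.0203 0.0367] [-2.3  0.7  6.4]
13.8 0.09199640773961633 [ 0.1840328  -0.06795774 -0.09150213]
14.5667
```

View pics/placed.png

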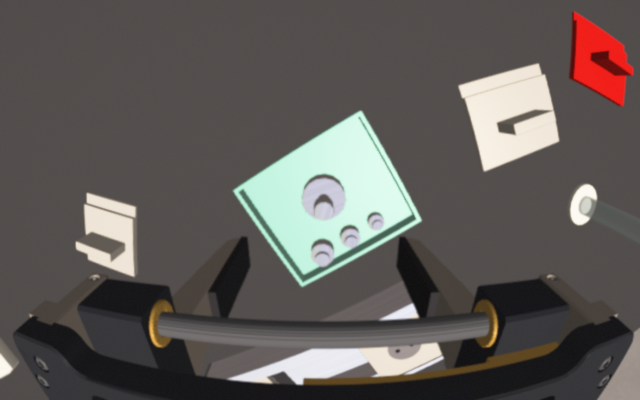

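The weight stands upright in the tray at (323,198). The long cover is at (512,118), with its tongue toward the robot. I grip it a little high on the bar, 39 mm above the underside, so the opening fingers clear the lip later.

```bash
cat >> h.py <<'E'
TO=np.array([.6638,-.0503]); TY=np.radians(12.6); GR=np.array([.007,0,.020])
def coverpose(tipx,h,alpha,gr=GR,y=0.):
    """TCP pose for tongue tip at trunk (tipx,y,h), tilt alpha (far edge up)"""
    c,s=np.cos(TY),np.sin(TY); Rz=np.array([[c,-s,0],[s,c,0],[0,0,1]])
    ca,sa=np.cos(alpha),np.sin(alpha); Ry=np.array([[ca,0,-sa],[0,1,0],[sa,0,ca]])
    p=np.array([TO[0],TO[1],0])+Rz@(np.array([tipx,y,h])+Ry@(gr+[.049,0,0]))
    return p,Rz@Ry@Rjaw(0)
E
python3 - <<'E'
from h import *
r=np.radians
for a in (tuple([-.037,.07,r(15)]),(-.0555,.0345,r(15)),(-.0555,.034,0)):
    p,R=coverpose(*a); q=solver.inverse_kinematics(p,R); print(p.round(3),None if q is None else np.round(q,2))
R=Rjaw(r(3.6)); x,y=.4185,.2556
env.reach([x,y,.10],R)
env.movel([x,y,.020],R,rate=.12); s=env.sense(); print(s['t'],s['ee_pos'],s['wrist_force'])
effector.grasp(45); s=env.sense(); print(s['t'],s['gripper_width'],s['wrist_force'])
env.movel([x,y,.13],R,rate=.15); s=env.sense(); print(s['t'],s['gripper_width'],s['wrist_force'],s['ee_pos'])
env.pause(.1); T=wristpose(); p,d=viewer.read_camera('wrist'); cv2.imwrite('pics/hcov.png',p[:,:,::-1]); np.savez('hcov.npz',T=T,d=d)
s=env.sense(); Rt=s['tcp_rot']; pt=s['ee_pos']
v,u=np.mgrid[0:400,0:640]; uv=np.stack([u.ravel(),v.ravel()],1)
P=wdepth(uv,d.ravel(),T); P[d.ravel()<=0]=np.nan; L=(P-pt)@Rt   # tool coords; cover axes: X=tool z, Y=-tool x, Z=-tool y
C=np.stack([L[:,2],-L[:,0],-L[:,1]],1)+GR
m=(abs(C[:,0])<.07)&(abs(C[:,1])<.08)&(C[:,2]<.03)&(C[:,2]>-.03)
q=C[m]; print(len(q),'z',np.percentile(q[:,2],[5,25,50,75,95]).round(4))
b=q[(q[:,2]>.006)&(q[:,2]<.014)]; rr=cv2.minAreaRect((b[:,:2]*1000).astype(np.float32)); print('body',len(b),rr)
b=q[(q[:,2]>.000)&(q[:,2]<.014)]; rr=cv2.minAreaRect((b[:,:2]*1000).astype(np.float32)); print('all',len(b),rr)
A=np.c_[q[:,:2],np.ones(len(q))][(q[:,2]>.006)&(q[:,2]<.014)]; zz=q[(q[:,2]>.006)&(q[:,2]<.014),2]; print('plane',np.linalg.lstsq(A,zz,rcond=None)[0])
E
```

```text
[ 0.675 -0.048  0.104] [-0.41  0.59  0.63  1.86 -0.73  0.65  0.87]
[ 0.657 -0.052  0.068] [-0.37  0.61  0.58  1.92 -0.79  0.57  0.95]
[ 0.664 -0.05   0.054] [-0.43  0.77  0.67  1.7  -0.59  0.89  0.71]
16.7667 [0.4190327  0.25558853 0.02043463] [0.39243246 0.44574033 0.34051933]
17.95 0.01148121336819799 [-0.69020457  0.38493778  0.05710161]
18.8333 0.011420205740518375 [-0.62127021 -0.1871377  -2.12171572] [0.41782813 0.25531991 0.12932841]
16888 z [0.0031 0.0087 0.0094 0.0099 0.0107]
body 13653 ((6.994602203369141, -0.028011322021484375), (84.55361938476562, 120.97508239746094), 0.20648786425590515)
all 16464 ((-0.20396041870117188, 0.01245880126953125), (98.95037841796875, 121.10790252685547), 0.20648789405822754)
plane [-0.00022014 -0.00111982  0.00955675]
```

View pics/hcov.png

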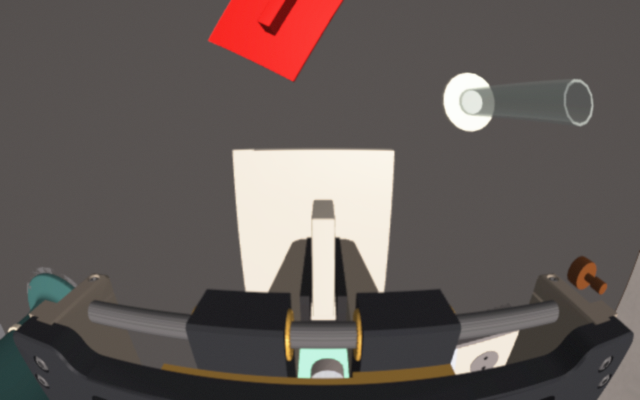

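The cover is held exactly as nominal: body centre (7.0, 0.0) mm, 98.95×121 mm with the tongue, and no tilt. Next I approach tilted by 15°.

```bash
python3 - <<'E'
from h import *
r=np.radians; a=r(15)
p,R=coverpose(-.038,.085,a); env.reach(p,R); 
env.pause(.15); f=[]
for _ in range(4): f.append(env.sense()['wrist_force']); env.pause(.03)
print(env.sense()['t'],np.mean(f,0),np.std(f,0))
p,R=coverpose(-.038,.050,a); env.movel(p,R,rate=.08); env.pause(.1); s=env.sense(); print(s['t'],s['ee_pos']-p,s['wrist_force'])
im,d=viewer.read_camera('side'); cv2.imwrite('pics/appr_s.png',cv2.resize(im[150:290,230:430,::-1],None,fx=3.5,fy=3.5))
T=wristpose(); im,d=viewer.read_camera('wrist'); cv2.imwrite('pics/appr_w.png',im[:,:,::-1]); np.savez('appr.npz',T=T,d=d)
for n in ['cover_long_tongue','lip_edge']: print(n,[(np.round(q['at'],4).tolist(),round(q['score'],2)) for q in tip_of('wrist',n)][:3])
E
```

```text
20.7333 [-0.11530549 -0.03129673 -1.88491108] [0.33426738 0.58351855 0.73084495]
21.425 [ 0.00039263 -0.00024767  0.00036462] [-0.3251744   0.15921999 -0.46099794]
cover_long_tongue [([0.6213, -0.0581, 0.0488], 0.57)]
lip_edge [([0.6191, -0.0564, 0.0436], 0.94)]
```

View pics/appr_s.png

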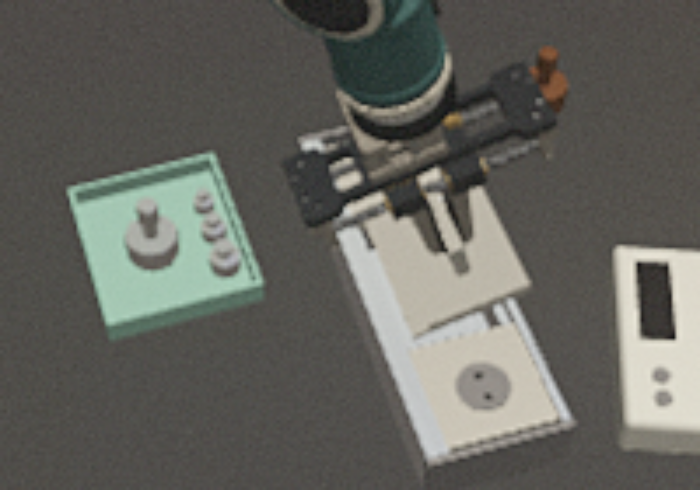

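View pics/appr_w.png

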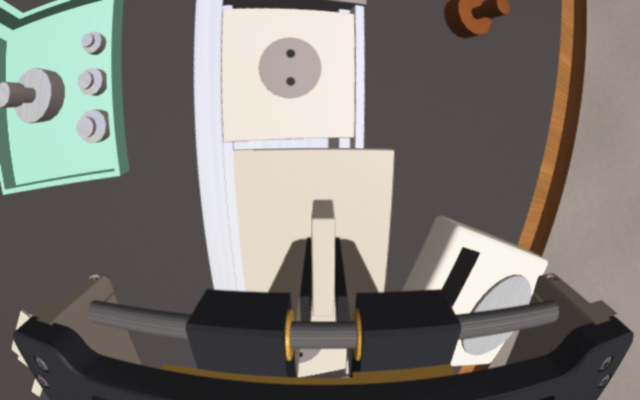

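```bash
python3 - <<'E'
from h import *
z=np.load('appr.npz'); T=z['T']; d=z['d'].ravel()
v,u=np.mgrid[0:400,0:640]; uv=np.stack([u.ravel(),v.ravel()],1)
P=wdepth(uv,d,T); P[d<=0]=np.nan
c,s=np.cos(TY),np.sin(TY); X=P[:,:2]-TO; L=np.stack([X[:,0]*c+X[:,1]*s,-X[:,0]*s+X[:,1]*c,P[:,2]],1)
up=(uv[:,1]<290)
for y0 in np.arange(-.02,.16,.02):
    m=up&(abs(L[:,1]-y0)<.004)&(L[:,0]<-.02)&(L[:,0]>-.08)&(L[:,2]>.0455)&(L[:,2]<.053); q=L[m]
    if len(q)>5: print(round(y0,2),np.percentile(q[:,0],[1,99]).round(4),np.median(q[:,2]).round(4))
m=up&(L[:,0]>-.03)&(L[:,0]<.03)&(L[:,1]>.055)&(L[:,1]<.15)&(L[:,2]>.04)&(L[:,2]<.049); q=L[m]; print('fixed cover y',np.percentile(q[:,1],[.5,2,99]),np.median(q[:,2]))
for x0 in (-.03,0,.03):
    qq=q[abs(q[:,0]-x0)<.01]; print(x0, np.percentile(qq[:,1],[1]))
E
```

```text
-0.02 [-0.0618 -0.0447] 0.0486
0.0 [-0.0617 -0.0448] 0.0486
0.02 [-0.062  -0.0452] 0.0485
0.04 [-0.062  -0.0451] 0.0486
0.06 [-0.0622 -0.038 ] 0.0486
0.08 [-0.062  -0.0452] 0.0485
0.1 [-0.062  -0.0449] 0.0484
0.12 [-0.062  -0.0453] 0.0485
0.14 [-0.0619 -0.038 ] 0.0485
fixed cover y [0.06462488 0.06592831 0.14904343] 0.04372624060664748
-0.03 [0.06495695]
0 [0.065068]
0.03 [0.06518284]
```

The fresh depth agrees: lip edge at x = −45.0 mm, square to the cover, top at 48.6 mm. Now I insert and lower the cover, watching the forces.

```bash
python3 - <<'E'
from h import *
r=np.radians; a=r(15)
c,s_=np.cos(TY),np.sin(TY); Rz=np.array([[c,-s_,0],[s_,c,0],[0,0,1]])
def F(n=3):
    f=[]
    for _ in range(n): f.append(env.sense()['wrist_force']); env.pause(.015)
    return Rz.T@np.mean(f,0)
def go(x,h,al,rate=.03,lim=8):
    p,R=coverpose(x,h,al,y=.0004); env.movel(p,R,rate=rate); f=F(); print(round(x*1e3,1),round(h*1e3,1),round(np.degrees(al),1),f.round(1),round(env.sense()['t'],2))
    return np.linalg.norm(f+[0,0,1.6])<lim
ok=go(-.039,.036,a,.05)
for x in (-.046,-.050,-.053,-.055):
    ok=ok and go(x,.036,a)
if ok:
    im,d=viewer.read_camera('side'); cv2.imwrite('pics/ins_s.png',cv2.resize(im[150:290,230:430,::-1],None,fx=3.5,fy=3.5))
    T=wristpose(); im,d=viewer.read_camera('wrist'); cv2.imwrite('pics/ins_w.png',im[:,:,::-1]); np.savez('ins.npz',T=T,d=d)
print(ok)
E
```

```text
-39.0 36.0 15.0 [ 0.2 -0.7 -1.4] 22.11
-46.0 36.0 15.0 [-0.2  0.3 -1.5] 22.54
-50.0 36.0 15.0 [-0.4 -0.  -1.4] 22.88
-53.0 36.0 15.0 [-0.1  0.1 -1. ] 23.18
-55.0 36.0 15.0 [ 0.   0.2 -1.4] 23.48
True
```

View pics/ins_s.png

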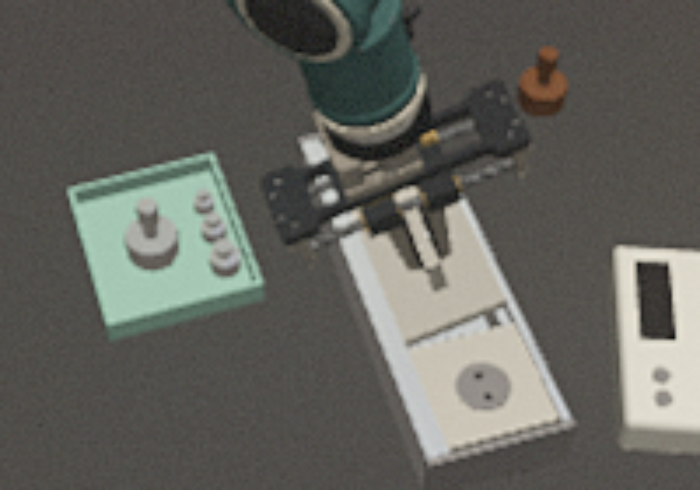

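View pics/ins_w.png

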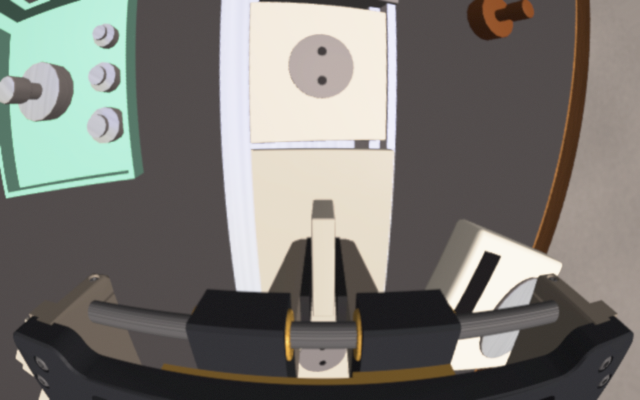

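The tongue is 10 mm under the lip with no contact force. Now I lower the cover by rotating it about the tip.

```bash
python3 - <<'E'
from h import *
r=np.radians
c,s_=np.cos(TY),np.sin(TY); Rz=np.array([[c,-s_,0],[s_,c,0],[0,0,1]])
def F(n=3):
    f=[]
    for _ in range(n): f.append(env.sense()['wrist_force']); env.pause(.015)
    return Rz.T@np.mean(f,0)
def go(x,h,al,rate=.03,lim=9):
    p,R=coverpose(x,h,r(al),y=.0004); env.movel(p,R,rate=rate); f=F(); print(round(x*1e3,1),round(h*1e3,2),al,f.round(1),round(env.sense()['t'],2))
    return np.linalg.norm(f+[0,0,1.5])<lim
ok=True
for al,h in ((12,.0355),(9,.0355),(6,.0355),(3,.0353),(1.5,.0353),(0.5,.0350),(0,.0348),(0,.0344),(0,.0340),(0,.0336),(0,.0332),(0,.0328)):
    ok=go(-.0554,h,al)
    if not ok: break
s=env.sense(); print(ok,s['moment'],s['ee_pos'])
im,d=viewer.read_camera('side'); cv2.imwrite('pics/low_s.png',cv2.resize(im[150:290,230:430,::-1],None,fx=3.5,fy=3.5))
E
```

```text
-55.4 35.5 12 [-0.4  0.2 -1.7] 23.88
-55.4 35.5 9 [-0.3 -0.2 -1.9] 24.18
-55.4 35.5 6 [-0.3 -0.4 -1.7] 24.48
-55.4 35.3 3 [-0.3  0.4 -2. ] 24.79
-55.4 35.3 1.5 [-0.  -0.  -1.5] 25.09
-55.4 35.0 0.5 [-0.6 -0.  -1.3] 25.39
-55.4 34.8 0 [ 0.1  0.1 -1.4] 25.69
-55.4 34.4 0 [-0.  -0.8 -1.1] 25.99
-55.4 34.0 0 [-0.3  0.3 -1.1] 26.29
-55.4 33.6 0 [-1.5  0.5  3.5] 26.59
-55.4 33.2 0 [-2.7  1.5  7. ] 26.89
False [0.01655689 0.80387794 0.01528545] [ 0.66436381 -0.04978208  0.0540258 ]
```

View pics/low_s.png

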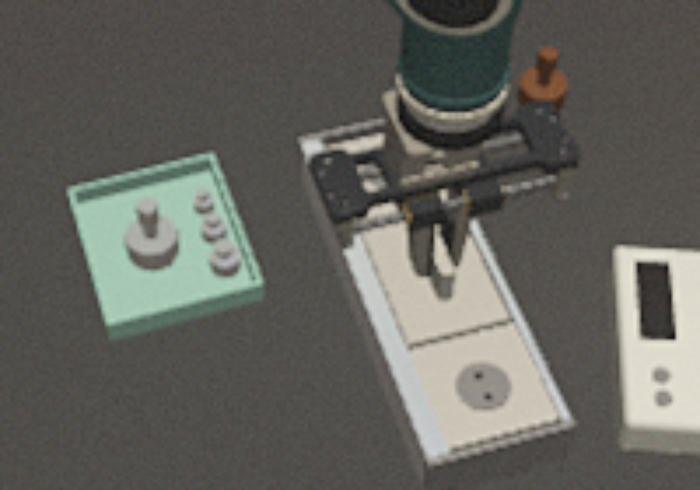

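```bash
python3 - <<'E'
from h import *
p,R=coverpose(-.0554,.0336,0,y=.0004); env.movel(p,R,rate=.03)
effector.release(); env.pause(.1); s=env.sense(); print(s['t'],s['gripper_width'],s['wrist_force'])
env.movel(p+[0,0,.09],R,rate=.12)
# tool at yaw 12.6: camera offset toward +y; shift back so cover is in view
env.movel(p+[0.02,-.06,.17],R,rate=.2); env.pause(.2)
T=wristpose(); im,d=viewer.read_camera('wrist'); cv2.imwrite('pics/fin_w.png',im[:,:,::-1]); np.savez('fin.npz',T=T,d=d)
im,dd=viewer.read_camera('side'); cv2.imwrite('pics/fin_s.png',im[:,:,::-1])
im,dd=viewer.read_camera('top'); cv2.imwrite('pics/fin_t.png',im[:,:,::-1])
v,u=np.mgrid[0:400,0:640]; uv=np.stack([u.ravel(),v.ravel()],1)
P=wdepth(uv,d.ravel(),T); P[d.ravel()<=0]=np.nan
c,s_=np.cos(TY),np.sin(TY); X=P[:,:2]-TO; L=np.stack([X[:,0]*c+X[:,1]*s_,-X[:,0]*s_+X[:,1]*c,P[:,2]],1)
b=L[(abs(L[:,0])<.056)&(abs(L[:,1])<.063)&(L[:,2]>.038)&(L[:,2]<.047)]
for x0 in (-.035,-.02,.02,.035):
  print(x0,[np.median(b[(abs(b[:,0]-x0)<.005)&(abs(b[:,1]-y0)<.01),2]).round(4) for y0 in (-.045,0,.045)])
q=b[(b[:,2]>.040)]; print(np.percentile(q,[.5,99.5],axis=0).round(4))
bar=L[(abs(L[:,0])<.03)&(abs(L[:,1])<.05)&(L[:,2]>.072)&(L[:,2]<.09)]; print('bar',len(bar),bar.mean(0) if len(bar) else 0)
if len(bar)>5: print(cv2.minAreaRect((bar[:,:2]*1000).astype(np.float32)))
print(env.sense()['t'])
E
```

```text
28.525 0.09208281731048688 [-1.18267054 -0.24788249 -0.13950185]
-0.035 [np.float64(0.0436), np.float64(0.0436), np.float64(0.0436)]
-0.02 [np.float64(0.0435), np.float64(0.0435), np.float64(0.0436)]
0.02 [np.float64(0.0436), np.float64(0.0436), np.float64(0.0437)]
0.035 [np.float64(0.0436), np.float64(0.0437), np.float64(0.0437)]
[[-0.0454 -0.0591  0.0414]
 [ 0.0504  0.0602  0.0467]]
bar 689 [4.40849162e-05 4.52862058e-04 7.94610625e-02]
((-0.16166448593139648, 0.3991107940673828), (11.19395637512207, 59.300880432128906), 0.07078859210014343)
30.4333
```

View pics/fin_w.png

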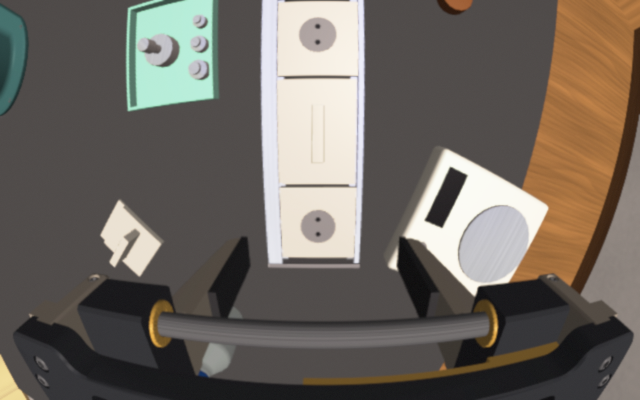

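View pics/fin_s.png

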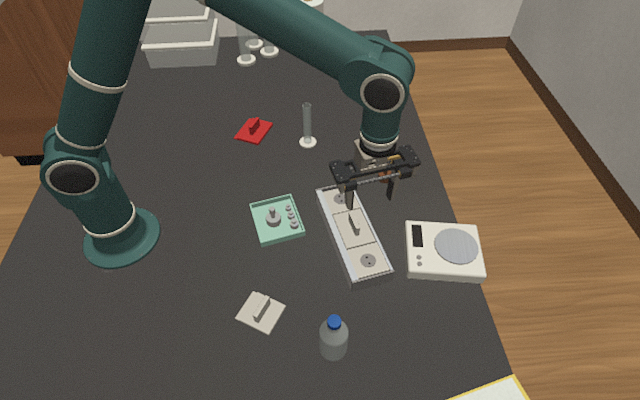

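The cover lies flat, with its top at 43.5–43.7 mm everywhere, flush with the fixed covers. The bar is at trunking x ≈ 0, so the tongue is about 11 mm under the lip. The weight is upright, and the bystanders are in place.

```bash
python3 - <<'E'
from h import *
print(workorder.finish_job(), env.sense()['t'])
E
```

```text
the job is handed in; nothing more can be done
the job is handed in; nothing more can be done
```

I lifted the steel weight out of the trunking and stood it upright in the green tray. Then I fitted the longer cover in the opening and handed the job in at about 30 s of the 64 s allowed.

- **Weight:** I gripped it with the jaws set diagonally, since the open fingers do not fit straight into the opening. I lowered it in the tray until it touched the floor. The last pictures show it standing there.
- **Cover:** I tilted it 15°, slid the tongue about 10 mm under the lip without contact, then rotated it down until the underside touched the ledges at about 7 N. Only then did I let go.
- **Last cover check:** Its top is at 43.5–43.7 mm all over, flush with the fixed covers. The grip bar's position puts the tongue about 11 mm under the lip (8–13 mm wanted).
- **Everything else:** The shorter cover, bottle, measuring cylinder and look-alikes look undisturbed in the pictures; I did not re-measure them. The gripper is clear of everything.

No check failed. The one disagreement was a rough trunking angle of about 15.6° from the first top picture. The wrist depth gave 12.6°, which I used and which a second depth reading confirmed.

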